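# Hold the permit clamp open

## Robot

A 6-joint arm with a two-finger parallel gripper is mounted at the origin on the work surface. World frame = base frame: x ahead of the robot, y to its left, z up, the work surface at z = 0. Lengths are in m, angles in degrees, forces in N, time in s.
With the tool pointing down it reaches from about 0.4 to 0.825 m from the base axis. Payload 7 kg.
Tool frame: the origin (TCP) lies midway between the tips of the shut fingers; the grasp point (between the pads) lies 19 mm behind it; x points along the fingers, z is the direction in which the jaws open and shut, and the axes are right-handed (so a half turn about x gives the same grasp; the last joint's range is limited). The gripper opens to 88 mm and grips with 3 to 60 N. Pads are 19 mm wide; open, the fingers measure 130 mm over their backs; the gripper's body (78 mm by 193 mm) begins 47 mm behind the grasp point.
Start: joints at [-48.295, 20.546, 0.682, 0, -70.136, -16.507], TCP at [0.287, -0.611, 0.227] pointing down, gripper open.
Joint ranges: [-176.03, 176.03], [-82.01, 121.73], [-58.28, 71.71], [-173.87, 95.51], [-174.79, -0.11], [-173.66, 173.66]. Speed limits (degrees/s): [136.94, 136.94, 172.46, 180, 180, 180].

## Interface

Orientations are given as [roll, pitch, yaw] about the fixed x, y, z axes, in that order (R = Rz(yaw) Ry(pitch) Rx(roll)).
In Python, from plant import get_state, capture, close_job gives the robot as it stands.
- The arm moves only by the tool play_rows, never from a script. Its argument "series" is one flat list of numbers, 4 for each row, row after row: the shift along the tool's x, y, z in m, then the turn about the tool's x in rad. In form: [tx, ty, tz, spin, tx, ty, tz, spin, ...]. A call has exactly 5 rows; each row shifts and turns the commanded pose from where the row before left it, along the tool's axes as they then stand; what a row does not reach is not made up. A row lasts 1/12 s, in which the tool goes at most 41.7 mm and 7.16 degrees, less where a joint would pass 70% of its speed; a pose out of reach is approached as far as the arm can. A call is refused whole if a number of a shift passes 0.0417 or a number of a turn 0.125, either way. A call with a gripper value outside its range is refused whole. "jaw" is the opening in per cent of the stroke, from 0 (shut) to 100 (fully open), set as the call begins (left out, the last holds). The fingers move at their own pace and stop on an object; "squeeze" is the grip in N (left out, the last holds). Time passes only in rows, so rows that do not move let the fingers close, or fill a call up. It gives the time, the measured TCP pose, the force and the opening at its end, in the units of the state.
- get_state(): the state, without advancing time (a new reading comes with each control period).
- capture(name): name is "scene" or "side" or "wrist"; returns a dict with "img" (384x512x3 uint8, blue, green, red), "K" (3x3 intrinsics, pixels), "k1" (the pictures are not rectified: a ray, as slopes to the right and down, at radius r is drawn at 1 + k1 r^2 times it, then the intrinsics apply), "world_from_camera" (4x4, takes a point from camera to world coordinates). Camera axes: x right, y down, z forward; pixel columns grow to the right and rows downward; lengths in m; the calibration is good to about 2 mm. A picture is of the moment at which its call begins. There is no depth.
- close_job(): hands the job in, once; it reports no verdict.
The state is a dict: "time_s": time; "joints": joint angles; "qd": joint speeds; "joint_torque": joint torques, N m; "tcp_pos": TCP position; "eef_rot": TCP orientation; "contact_force": force on the tool from outside, world axes, zero at the start; "moment": the same for the moment, N m; "gripper_width": finger opening in m.
Only numpy, scipy, OpenCV 4.12 (cv2) and the standard library are available. Lean on these libraries where they do the work, as an engineer would, in place of code of your own. Each camera call takes 0.05 s, during which the arm holds its last target.

## Task

Pull the shallow permit drawer on the desk fully open by its handle. Then swing the red-gripped cam lever inside it up until it stands upright, where the cam lifts the yellow clamp bar highest, and hold it there: the lever springs back if let go, so the program must finish with the gripper still holding the lever upright. Leave the drawer open and do not disturb the marker, mug and glue stick beside it.

Things in the scene. Friction and masses are not known exactly. Their poses are not given: they have to be found in the camera images.
- cabinet: Low grey steel cabinet on the desk, fixed, 280 (x) x 380 (y) x 105 (z) mm, with one full-width blue-fronted drawer on its -x side, roughly towards the robot. Origin: on the desk, below the middle of the shut drawer's outer face; the cabinet runs 280 mm to its +x. z up; its -x axis is the direction the drawer pulls out. Place and heading vary. A pen tub and a spectacle case stand on the rear half of its top.
- drawer (a joint): How far the drawer is pulled out, m: 0 shut, 0.17 fully open (end stop). Starts shut or up to 40 mm ajar, slides with about 2.5 N friction, stays where left. Drawer 348 mm wide, side walls up to 64 mm and front panel up to 101 mm above the desk; panel 15 mm thick, its outer face above the cabinet's origin when shut.
- drawer_handle (a point): Middle of the drawer handle: a level round steel bar 11 mm thick, 130 mm long, along the cabinet's y axis, 40 mm out from the drawer front (34 mm clear behind it), 76 mm above the desk; two 8 mm posts join it to the front 55 mm either side of the middle. Axes as the cabinet's. Moves with the drawer; 40 mm in front of the cabinet's origin when shut.
- lever_pivot (a point): Pivot of the cam lever, in the plane in which its arm swings: inside the drawer, 95 mm behind the drawer's outer face (135 mm behind the handle bar), 30 mm to the cabinet's +y side of the middle, 48 mm above the desk. Pivot axis and point axes as the cabinet's x and axes. Hidden while the drawer is shut; when fully open the cabinet's top edge is 90 mm behind this plane.
- cam_lever (a joint): Angle of the cam lever, rad. 0 (rest, on its stop): arm 0.35 rad (20 deg) above level, pointing to the cabinet's +y side. Grows as the grip swings up and over towards -y (about the cabinet's +x axis); 1.22 = upright, highest lift; goes on to 1.82, where the bar comes down again. Springs pull it back to 0 (about 2 N at the grip at rest, about 4 N upright) when let go.
- lever_grip (a point): Centre of the lever's red grip: a plastic barrel 20 mm in diameter, 28 mm long, axis along the cabinet's x, flat ends facing cabinet -x and +x (pinched there from above, it can turn between the fingers). 75 mm from the pivot, about which it circles in the cabinet's y-z plane; 74 mm above the desk at rest, 123 mm upright. Axes at rest as the cabinet's, turning with the lever.
- lever_arm: The lever arm: a 10 mm steel rod from the pivot to the red grip. Origin at the pivot. Axes at rest as the cabinet's, turning about x with the lever. 80 mm is free between its swing plane and the inside of the drawer's front panel, about 50 mm between the resting grip and the drawer's +y wall.
- clamp_bar (a joint): Lift of the yellow spring-loaded clamp bar, m: 0 at rest on the forms, 0.0066 at its highest (lever upright). It rides on the brass eccentric cam and cannot be moved on its own. It lies along the cabinet's y axis, 50 to 74 mm behind the lever's swing plane, mostly to -y of the lever; its lug over the cam rises at most 77 mm above the desk.
- mug: White ceramic mug, 80 mm across, 95 mm high, loose, on the desk to the cabinet's +y side. Origin centre of underside. Leave alone.
- marker: Red marker pen with white cap, 130 mm long, 16 mm thick, lying loose on the desk to the cabinet's -y side, nearer the robot. Origin: underside, near the middle. Leave alone.
- glue_stick: White and blue glue stick, 29 mm across, 92 mm high, standing loose on the desk to the cabinet's +y side, beside where the drawer comes out. Origin centre of underside. Leave alone.

How it is judged:
By the outcome, as a careful person would: the job done as asked, in the order asked, and still so for the second after the job is handed in, while the arm keeps its last pose, push and grip.
It also fails if it takes over 54 s, if anything falls off the work surface, if the arm or the gripper's body presses on something with over 40 N, if the wrist force passes 120 N, or if a joint passes its speed limit or range.

## Working session

There is one attempt and no reset: what is moved stays moved. The work goes in short steps, Python scripts to look and compute and a tool call to move; the robot and the scene stay as the last step left them, time stands still between calls to the robot, and variables do not carry over. Pictures are saved under pics/ and viewed, and the job is handed in when it is done.

Besides the shell and the picture viewer there is one more tool, called as name(argument=value, ...), one argument or row to a line, values as JSON. play_rows: Moves the arm, as the interface text tells. Its arguments: {"type":"object","properties":{"series":{"type":"array","items":{"type":"number"}},"jaw":{"type":"number"},"squeeze":{"type":"number"}},"required":["series"]}

```bash
mkdir -p pics; ls
python3 - <<'E'
from plant import get_state, capture
import cv2
print(get_state())
for n in ["scene","side","wrist"]:
    c=capture(n); cv2.imwrite(f"pics/{n}0.png",c["img"]); print(n,c["K"],c["k1"],c["world_from_camera"])
E
```

```text
pics
{'time_s': 0.0, 'joints': array([-4.82948913e+01,  2.05910066e+01,  6.33708646e-01, -2.02075986e-02,
       -7.01341440e+01, -1.65057511e+01]), 'qd': array([ 0.02484138, -0.04803225,  0.06754966,  0.00460005, -0.08479284,
        0.02642476]), 'joint_torque': array([ 4.85823675e-04, -5.82714200e+01,  2.93064612e+01,  6.99748233e+00,
        6.93586378e-03, -1.56536134e-04]), 'tcp_pos': array([ 0.28715575, -0.61034253,  0.22562674]), 'eef_rot': array([  4.77142835,  89.90660508, 119.96390387]), 'contact_force': array([ 0.87049282, -1.06705676, -0.22791787]), 'moment': array([-0.01531756, -0.00924686, -0.03064605]), 'gripper_width': 0.08771614839511276}
scene [[353.62174519   0.         251.21939542]
 [  0.         353.62174519 190.2864767 ]
 [  0.           0.           1.        ]] 0.0025025145287287946 [[ 0.60206185  0.60367705 -0.52258545  1.01135563]
 [ 0.79844405 -0.45760164  0.39126441 -0.30323483]
 [-0.00293862 -0.65282061 -0.75750684  0.68098317]
 [ 0.          0.          0.          1.        ]]
side [[370.36052951   0.         255.64964139]
 [  0.         370.36052951 193.0036877 ]
 [  0.           0.           1.        ]] -0.020821142921254726 [[-0.86797533 -0.34923758  0.35306081  0.28941435]
 [-0.49659033  0.61625851 -0.61124748  0.62240176]
 [-0.00410614 -0.70587432 -0.70832519  0.76049752]
 [ 0.          0.          0.          1.        ]]
wrist [[278.04041216   0.         255.73732397]
 [  0.         278.04041216 189.0813106 ]
 [  0.           0.           1.        ]] -0.0407160004305114 [[-0.42481193  0.87508083  0.23188008  0.22421762]
 [ 0.9052794   0.41007115  0.11095429 -0.6400362 ]
 [ 0.00200664  0.25705097 -0.96639576  0.38364987]
 [ 0.          0.          0.          1.        ]]
```

View pics/scene0.png

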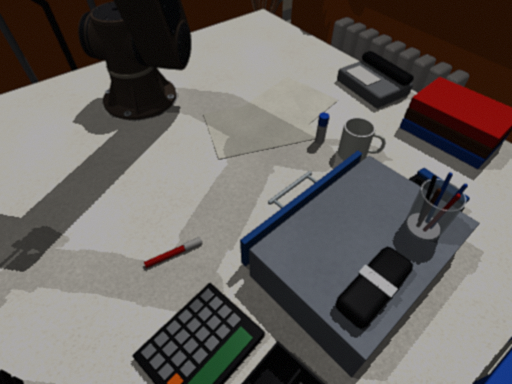

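View pics/side0.png

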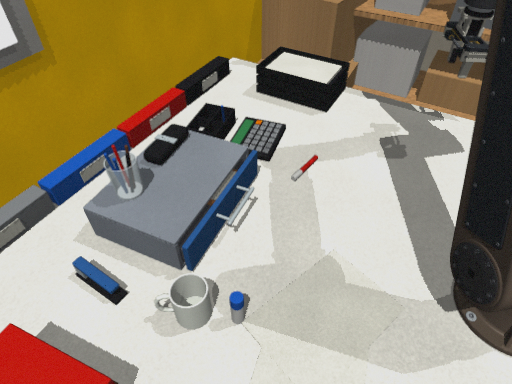

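View pics/wrist0.png

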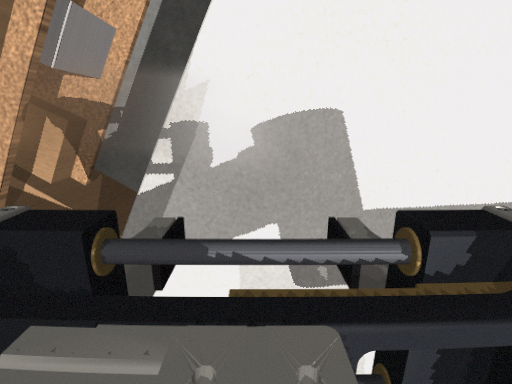

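The scene view shows the cabinet, with its bar at about (271,203)-(311,175), the marker at (172,253), the mug at (357,138) and the glue stick at (322,127). In the side view the bar is at about (235,225)-(252,192). I'll zoom in next.

Run:
```python
import cv2
a=cv2.imread("pics/scene0.png")[140:280,230:380]; b=cv2.imread("pics/side0.png")[140:270,160:280]
cv2.imwrite("pics/sc_crop.png",cv2.resize(a,None,fx=5,fy=4.2*5/4.2,interpolation=cv2.INTER_CUBIC)[:600])
cv2.imwrite("pics/si_crop.png",cv2.resize(b,None,fx=5,fy=5,interpolation=cv2.INTER_CUBIC)[:600])
```

```text
(no output)
```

View pics/sc_crop.png

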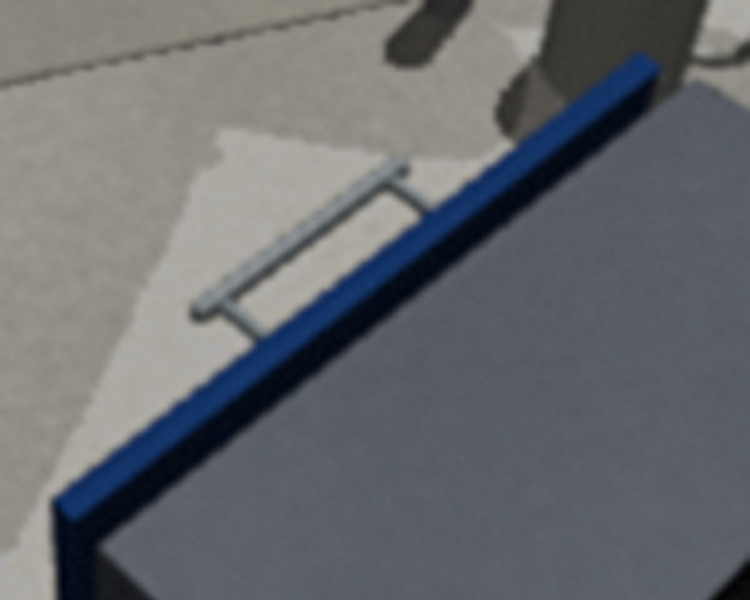

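View pics/si_crop.png

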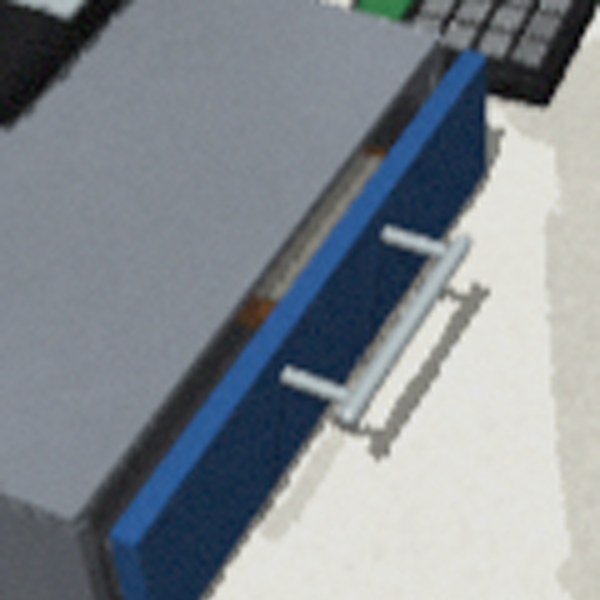

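```bash
cat > h.py <<'E'
import numpy as np, cv2
from plant import get_state, capture
def ray(c,uv):
    K=np.array(c["K"]);T=np.array(c["world_from_camera"])
    p=cv2.undistortPoints(np.array([[uv]],float),K,np.array([c["k1"],0,0,0,0.]))[0,0]
    return T[:3,3],T[:3,:3]@np.array([p[0],p[1],1])
def onz(c,uv,z):
    o,d=ray(c,uv); return o+d*(z-o[2])/d[2]
def proj(c,P):
    T=np.array(c["world_from_camera"]); q=T[:3,:3].T@(np.array(P,float)-T[:3,3])
    return cv2.projectPoints(q.reshape(1,1,3),np.zeros(3),np.zeros(3),np.array(c["K"]),np.array([c["k1"],0,0,0,0.]))[0][0,0]
def tri(*l):
    A=np.zeros((3,3));b=np.zeros(3)
    for c,uv in l:
        o,d=ray(c,uv);d=d/np.linalg.norm(d);M=np.eye(3)-np.outer(d,d);A+=M;b+=M@o
    return np.linalg.solve(A,b)
E
python3 - <<'E'
from h import *
np.set_printoptions(precision=4,suppress=True)
s=capture("scene");d=capture("side")
a1,a2=onz(s,(269.6,202),.076),onz(s,(310.4,173),.076)
b1,b2=onz(d,(252.8,188),.076),onz(d,(229.6,223),.076)
for n,p,q in (("bar sc",a1,a2),("bar si",b1,b2),("panel sc",onz(s,(241,240),.101),onz(s,(357.6,151.4),.101)),("panel si",onz(d,(257.4,151.6),.101),onz(d,(187,249.4),.101)),("cab si",onz(d,(248,149),.105),onz(d,(176,244.4),.105)),("cab sc",onz(s,(250,249),.105),onz(s,(370,156.5),.105))):
    v=q-p; print(n,p,q,"len",np.linalg.norm(v),"head",np.degrees(np.arctan2(-v[0],v[1])),"mid",(p+q)/2)
print("tri",tri((s,(269.6,202)),(d,(252.8,188))),tri((s,(310.4,173)),(d,(229.6,223))))
print("glue",onz(s,(322,118),.09),onz(d,(237,298),.09),"mug",onz(s,(357,126),.095),onz(d,(191,288),.095))
print("marker",onz(s,(146,266),.008),onz(s,(201,241),.008))
E
```

```text
bar sc [0.6455 0.021  0.076 ] [0.6353 0.1527 0.076 ] len 0.13216026498549774 head 4.418021373954222 mid [0.6404 0.0869 0.076 ]
bar si [0.6464 0.0192 0.076 ] [0.6345 0.1515 0.076 ] len 0.13286132917658405 head 5.133743230912105 mid [0.6405 0.0854 0.076 ]
panel sc [ 0.7005 -0.0957  0.101 ] [0.6668 0.2726 0.101 ] len 0.3698384651611224 head 5.227131709650315 mid [0.6837 0.0884 0.101 ]
panel si [ 0.696  -0.0927  0.101 ] [0.6623 0.2785 0.101 ] len 0.3727097699661555 head 5.184677424282687 mid [0.6791 0.0929 0.101 ]
cab si [ 0.7225 -0.0855  0.105 ] [0.6893 0.2817 0.105 ] len 0.36867420434429055 head 5.161082237142788 mid [0.7059 0.0981 0.105 ]
cab sc [ 0.729  -0.0953  0.105 ] [0.6985 0.2785 0.105 ] len 0.3750706052788212 head 4.661827268231051 mid [0.7138 0.0916 0.105 ]
tri [0.646  0.0203 0.0771] [0.6349 0.1521 0.0763]
glue [0.5142 0.3066 0.09  ] [0.5091 0.319  0.09  ] mug [0.5971 0.35   0.095 ] [0.6002 0.3484 0.095 ]
marker [ 0.5816 -0.2613  0.008 ] [ 0.5988 -0.1353  0.008 ]
```

play_rows(
  series=[0, 0, 0, -0.122, 0, 0, 0, -0.122, 0, 0, 0, -0.122, 0, 0, 0, -0.122, 0, 0, 0, -0.122],
  jaw=28,
  squeeze=25,
)

```text
time_s: 0.67
tcp_pos: [0.2873, -0.6107, 0.2264]
eef_rot: [-34.3, 90.0, 116.2]
contact_force: [0.2, 0.4, -0.5]
gripper_width: 0.0599
```

play_rows(
  series=[0, 0, 0, -0.122, 0, 0, 0, -0.122, 0, 0, 0, -0.122, 0, 0, 0, -0.122, 0, 0, 0, -0.122],
)

```text
time_s: 1.08
tcp_pos: [0.2873, -0.6107, 0.2264]
eef_rot: [-68.7, 90.0, 116.7]
contact_force: [0.1, -0.6, 0.8]
gripper_width: 0.0275
```

```bash
cat >> h.py <<'E'
from scipy.spatial.transform import Rotation as Ro
np.set_printoptions(precision=4,suppress=True)
def Rt(s): return Ro.from_euler("xyz",s["eef_rot"],degrees=True).as_matrix()
def to(target,zdes=185.1):
    s=get_state();R=Rt(s);p=s["tcp_pos"]
    psi=np.degrees(np.arctan2(R[1,2],R[0,2]))%360
    print("t",s["time_s"],"tcp",p,"toolx",R[:,0],"psi",psi,"spin rad",np.radians(psi-zdes),"w",s["gripper_width"],"F",s["contact_force"],"q",s["joints"])
    print("shift tool",R.T@(np.array(target)-p))
E
python3 -c "
from h import *
to([.6405,.086,.16])"
```

```text
t 1.0833 tcp [ 0.2873 -0.6107  0.2264] toolx [-0.0001  0.0003 -1.    ] psi 185.44446546501865 spin rad 0.0060120565239889295 w 0.02752519661952251 F [ 0.1398 -0.6471  0.7965] q [-48.294   20.5549   0.6742  -0.0044 -70.1349  53.7399]
shift tool [ 0.0665 -0.66   -0.4177]
```

play_rows(
  series=[0, -0.033, -0.0209, 0, 0, -0.033, -0.0209, 0, 0, -0.033, -0.0209, 0, 0, -0.033, -0.0209, 0, 0, -0.033, -0.0209, 0],
)

```text
time_s: 1.5
tcp_pos: [0.3771, -0.4355, 0.2265]
eef_rot: [-125.7, 90.0, 59.3]
contact_force: [1.4, -0.1, 0.7]
gripper_width: 0.0243
```

play_rows(
  series=[0, -0.033, -0.0209, 0, 0, -0.033, -0.0209, 0, 0, -0.033, -0.0209, 0, 0, -0.033, -0.0209, 0, 0, -0.033, -0.0209, 0],
)

```text
time_s: 1.92
tcp_pos: [0.4667, -0.2616, 0.2268]
eef_rot: [170.6, 90.0, -4.3]
contact_force: [0.1, 0.3, -0.5]
gripper_width: 0.0245
```

play_rows(
  series=[0, -0.033, -0.0209, 0, 0, -0.033, -0.0209, 0, 0, -0.033, -0.0209, 0, 0, -0.033, -0.0209, 0, 0, -0.033, -0.0209, 0],
)

```text
time_s: 2.33
tcp_pos: [0.5561, -0.0879, 0.2268]
eef_rot: [-175.2, 90.0, 9.9]
contact_force: [1.2, 0.6, 0.7]
gripper_width: 0.0247
```

play_rows(
  series=[0.01, -0.033, -0.0209, 0, 0.01, -0.033, -0.0209, 0, 0.01, -0.033, -0.0209, 0, 0.01, -0.033, -0.0209, 0, 0, -0.033, -0.0209, 0],
)

```text
time_s: 2.75
tcp_pos: [0.6444, 0.0855, 0.1842]
eef_rot: [6.4, 89.8, -168.6]
contact_force: [0.2, -0.5, -0.1]
gripper_width: 0.0246
```

```bash
python3 -c "
from h import *
to([.6405,.086,.06])
for n in ['side','wrist','scene']:
    c=capture(n); cv2.imwrite(f'pics/{n}1.png',c['img'])"
```

```text
t 2.75 tcp [0.6444 0.0855 0.1842] toolx [-0.0031 -0.0006 -1.    ] psi 185.0909963525406 spin rad -0.000157143292855255 w 0.02462409620538839 F [ 0.1804 -0.5256 -0.1349] q [ 24.6915  19.9367  -5.8872  -0.0465 -64.3542 -19.5803]
shift tool [ 0.1242 -0.0009  0.0034]
```

View pics/side1.png

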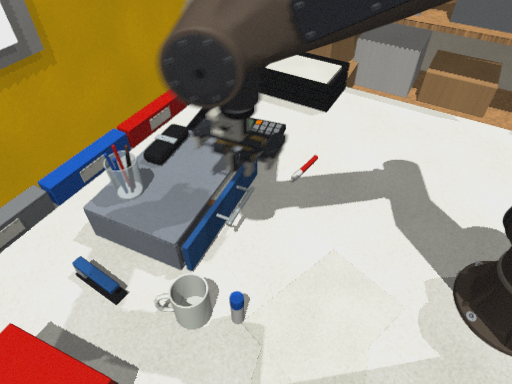

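View pics/wrist1.png

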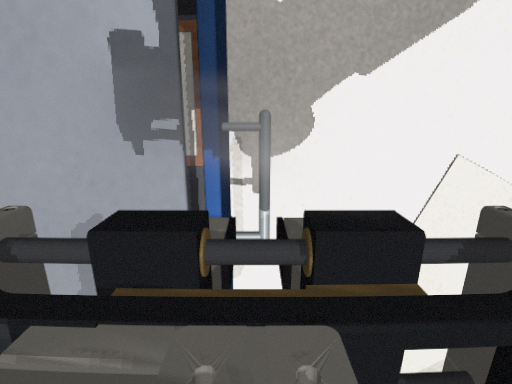

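```bash
python3 -c "
from h import *
c=capture('wrist')
a,b=onz(c,(265,127),.076),onz(c,(265,236),.076);print(a,b,(a+b)/2)
print(proj(c,[.6405,.086,.076]),proj(c,get_state()['tcp_pos']))
to([.6405,.086,.06])
"
```

```text
[0.6415 0.0274 0.076 ] [0.6305 0.1379 0.076 ] [0.636  0.0827 0.076 ]
[260.1686 187.1231] [255.9895 229.7451]
t 2.95 tcp [0.645  0.0849 0.1856] toolx [-0.0014 -0.0005 -1.    ] psi 185.20467048862997 spin rad 0.0018268446562644022 w 0.024401875154936466 F [-0.8988 -0.1322 -0.0336] q [ 24.6462  19.8665  -5.8159  -0.0045 -64.4015 -19.4396]
shift tool [ 0.1256 -0.0015  0.0042]
```

play_rows(
  series=[0.02, 0, 0.0055, 0, 0.03, 0, 0, 0, 0.02, 0, 0, 0, 0.01, 0, 0, 0, 0, 0, 0, 0],
)

```text
time_s: 3.37
tcp_pos: [0.6379, 0.0819, 0.1045]
eef_rot: [13.6, 89.8, -161.3]
contact_force: [-0.3, -0.6, -0.5]
gripper_width: 0.0245
```

```bash
python3 -c "
from h import *
to([.639,.086,.06])
c=capture('wrist'); cv2.imwrite('pics/wrist2.png',c['img'])
for z in (.106,.076):
  pass
print(proj(c,get_state()['tcp_pos']))"
```

```text
t 3.3667 tcp [0.6379 0.0819 0.1045] toolx [-0.0037 -0.0012 -1.    ] psi 185.02648534027924 spin rad -0.0012830728606104723 w 0.02448084823160152 F [-0.3326 -0.6136 -0.5413] q [ 24.6521  23.2759 -12.1606  -0.0284 -54.7849 -19.6091]
shift tool [ 0.0445 -0.004  -0.0016]
[252.7049 233.1655]
```

View pics/wrist2.png

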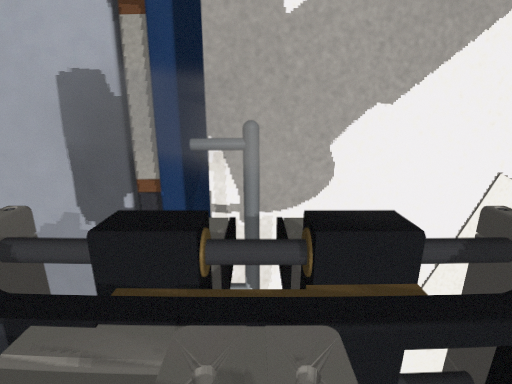

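play_rows(
  series=[0.015, -0.002, -0.001, 0, 0.015, -0.002, 0, 0, 0.009, 0, 0, 0, 0.005, 0, 0, 0, 0, 0, 0, 0],
)

```text
time_s: 3.83
tcp_pos: [0.6401, 0.0871, 0.0625]
eef_rot: [27.9, 90.0, -147.0]
contact_force: [-0.1, 0.5, 1.1]
gripper_width: 0.0244
```

play_rows(
  series=[0, 0, 0, 0, 0, 0, 0, 0, 0, 0, 0, 0, 0, 0, 0, 0, 0, 0, 0, 0],
  jaw=0,
  squeeze=25,
)

```text
time_s: 4.25
tcp_pos: [0.6407, 0.0875, 0.0636]
eef_rot: [-172.9, 89.9, 12.3]
contact_force: [-1.4, 0.2, 4.7]
gripper_width: 0.0101
```

play_rows(
  series=[0, 0, 0.006, 0, 0, 0, 0.01, 0, 0, 0, 0.012, 0, 0, 0, 0.012, 0, 0, 0, 0.012, 0],
)

```text
time_s: 4.67
tcp_pos: [0.589, 0.0827, 0.0635]
eef_rot: [-177.4, 89.8, 7.7]
contact_force: [4.0, -2.3, 3.9]
gripper_width: 0.0101
```

play_rows(
  series=[0, 0, 0.012, 0, 0, 0, 0.012, 0, 0, 0, 0.012, 0, 0, 0, 0.012, 0, 0, 0, 0.012, 0],
)

```text
time_s: 5.08
tcp_pos: [0.529, 0.0771, 0.0635]
eef_rot: [176.8, 89.9, 1.9]
contact_force: [3.9, -3.3, 4.9]
gripper_width: 0.0101
```

play_rows(
  series=[0, 0, 0.01, 0, 0, 0, 0.008, 0, 0, 0, 0.006, 0, 0, 0, 0.005, 0, 0, 0, 0.004, 0],
)

```text
time_s: 5.5
tcp_pos: [0.4959, 0.074, 0.0634]
eef_rot: [171.4, 89.9, -3.5]
contact_force: [2.9, -5.1, 5.0]
gripper_width: 0.0099
```

play_rows(
  series=[0, 0, 0.003, 0, 0, 0, 0.003, 0, 0, 0, 0.003, 0, 0, 0, 0.002, 0, 0, 0, 0.001, 0],
)

```text
time_s: 5.92
tcp_pos: [0.486, 0.0732, 0.0635]
eef_rot: [178.6, 89.7, 3.8]
contact_force: [15.8, -10.5, -6.4]
gripper_width: 0.0096
```

play_rows(
  series=[0, 0, 0.002, 0, 0, 0, 0.001, 0, 0, 0, 0, 0, 0, 0, 0, 0, 0, 0, 0, 0],
)

```text
time_s: 6.33
tcp_pos: [0.4859, 0.0733, 0.0636]
eef_rot: [-179.0, 89.5, 6.2]
contact_force: [25.7, -13.8, -14.7]
gripper_width: 0.0103
```

```bash
python3 -c "
from h import *
to([.486,.073,.0635])
for n in ['side','wrist','scene']:
    c=capture(n); cv2.imwrite(f'pics/{n}3.png',c['img'])"
```

```text
t 6.3333 tcp [0.4859 0.0733 0.0636] toolx [ 0.0091  0.001  -1.    ] psi 185.20071914571542 spin rad 0.001757880712530204 w 0.010285876008638627 F [ 25.7158 -13.8466 -14.685 ] q [ 31.737   13.1438 -34.7142   0.3399 -41.6689 -26.7892]
shift tool [ 0.0001  0.0003 -0.    ]
```

View pics/side3.png

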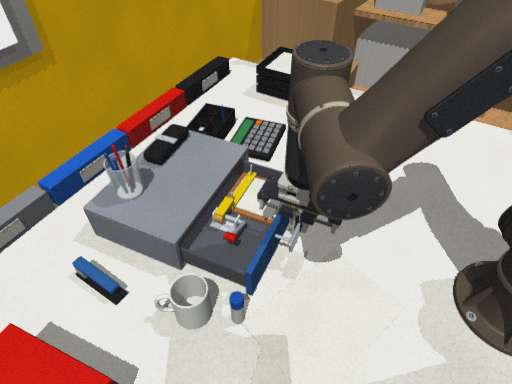

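View pics/scene3.png

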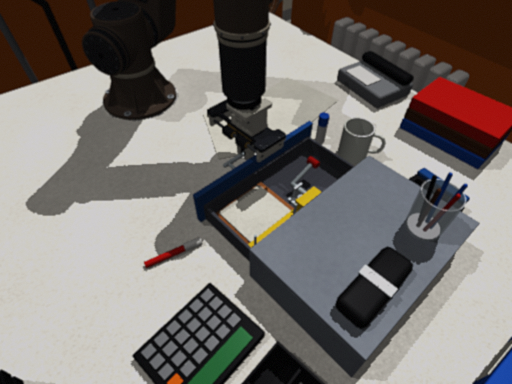

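The drawer is on its end stop, since TCP x stayed at 0.486 while the force rose to 26 N. The red grip is at about (231,238) in the side view and (314,161) in the scene view. I'll unload the handle, let go and rise.

play_rows(
  series=[0, 0, -0.003, 0, 0, 0, 0, 0, 0, 0, 0, 0, 0, 0, 0, 0, 0, 0, 0, 0],
  jaw=28,
)

```text
time_s: 6.9
tcp_pos: [0.4831, 0.0734, 0.0624]
eef_rot: [1.3, 90.0, -173.6]
contact_force: [0.9, 1.0, -0.5]
gripper_width: 0.0241
```

play_rows(
  series=[-0.01, 0, 0, 0, -0.02, 0, 0, 0, -0.035, 0, 0, 0, -0.035, 0, 0, 0, -0.02, 0, 0, 0],
)

```text
time_s: 7.32
tcp_pos: [0.4846, 0.0738, 0.1861]
eef_rot: [-165.4, 89.8, 19.7]
contact_force: [1.0, 0.4, 0.1]
gripper_width: 0.0242
```

```bash
python3 -c "
from h import *
C={}
for n in ['side','scene']:
    c=capture(n);C[n]=c; cv2.imwrite(f'pics/{n}4.png',c['img'])
    b,g,r=[c['img'][:,:,i].astype(int) for i in range(3)]
    m=((r>110)&(g<50)&(b<60)).astype(np.uint8)
    k,l,st,ce=cv2.connectedComponentsWithStats(m)
    for i in range(1,k):
        if st[i,4]>15: print(n,st[i],ce[i])
to([.6115,.1838,.074])
for n in C: print(n,proj(C[n],[.6115,.1838,.074]))
"
```

```text
side [117  88  68  53 764] [149.0942 110.394 ]
side [111 145  12  24  55] [116.5818 155.1818]
side [224 232  12  10  83] [229.4337 236.2771]
side [   0  324  111   60 3885] [ 40.0577 362.0901]
scene [ 413   77   99   61 2917] [467.3195 105.9506]
scene [310 157   8   6  23] [313.4783 159.6957]
t 7.4167 tcp [0.4856 0.0745 0.1867] toolx [ 0.0066  0.0031 -1.    ] psi 185.1565396930863 spin rad 0.0009868038024231378 w 0.024662400936376477 F [ 0.2759 -0.3804  0.7636] q [ 31.7358   4.68   -25.6126   0.0544 -59.2949 -26.6063]
shift tool [ 0.1138 -0.0973 -0.1344]
side [230.5135 236.4216]
scene [312.9181 162.3005]
```

play_rows(
  series=[0, -0.0195, -0.0269, 0, 0, -0.0195, -0.0269, 0, 0, -0.0195, -0.0269, 0, 0, -0.0195, -0.0269, 0, 0, -0.0195, -0.0269, 0],
  jaw=55,
)

```text
time_s: 7.83
tcp_pos: [0.6095, 0.1835, 0.1817]
eef_rot: [6.8, 89.9, -168.1]
contact_force: [0.3, -0.2, -0.2]
gripper_width: 0.0471
```

play_rows(
  series=[0.02, 0, 0, 0, 0.02, 0, 0, 0, 0.01, 0, 0, 0, 0, 0, 0, 0, 0, 0, 0, 0],
)

```text
time_s: 8.25
tcp_pos: [0.6086, 0.1822, 0.1322]
eef_rot: [37.3, 89.9, -137.6]
contact_force: [0.4, 0.6, 0.8]
gripper_width: 0.0484
```

```bash
python3 -c "
from h import *
c=capture('wrist');cv2.imwrite('pics/wrist5.png',c['img'])
b,g,r=[c['img'][:,:,i].astype(int) for i in range(3)]
m=((r>100)&(g<50)&(b<60)).astype(np.uint8)
k,l,st,ce=cv2.connectedComponentsWithStats(m)
for i in range(1,k):
    if st[i,4]>15: print(st[i],ce[i],onz(c,ce[i],.082))
print(proj(c,[.6115,.1838,.074]))
to([.6115,.1838,.058])
"
```

```text
[235 196  35  10 273] [251.9487 199.9817] [0.6113 0.1776 0.082 ]
[236 214  33   3  65] [251.2154 215.4615] [0.6108 0.1905 0.082 ]
[251.2111 204.2936]
t 8.3 tcp [0.6093 0.1824 0.1333] toolx [ 0.0006 -0.0001 -1.    ] psi 185.11680219361142 spin rad 0.0002932536000769363 w 0.04810224949607353 F [-0.0102 -0.67    0.4993] q [ 34.2361  20.9678 -11.5641   0.0292 -57.4455 -29.135 ]
shift tool [ 0.0753 -0.0012 -0.0023]
```

View pics/wrist5.png

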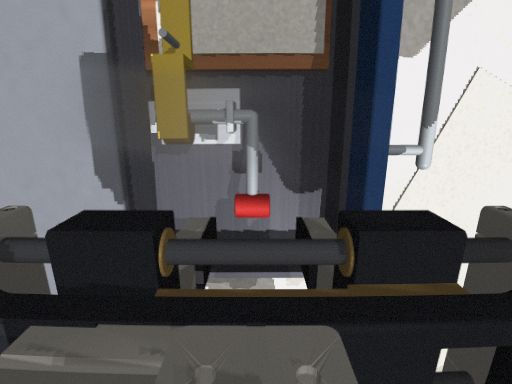

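The red barrel is at about (252,205) in the wrist view. The predicted spot was (251,204), so I'll go down over it.

play_rows(
  series=[0.02, -0.001, -0.002, 0, 0.02, 0, 0, 0, 0.015, 0, 0, 0, 0.012, 0, 0, 0, 0.008, 0, 0, 0],
)

```text
time_s: 8.72
tcp_pos: [0.6112, 0.1837, 0.0576]
eef_rot: [-157.2, 90.0, 27.9]
contact_force: [-0.3, -1.5, -0.1]
gripper_width: 0.048
```

play_rows(
  series=[0, 0, 0, 0, 0, 0, 0, 0, 0, 0, 0, 0, 0, 0, 0, 0, 0, 0, 0, 0],
  jaw=0,
  squeeze=25,
)

```text
time_s: 9.13
tcp_pos: [0.6117, 0.184, 0.0587]
eef_rot: [-156.6, 89.9, 28.5]
contact_force: [0.4, 1.1, 2.0]
gripper_width: 0.0275
```

```bash
python3 -c "
from h import *
to([.6115,.1838,.058])
c=capture('wrist');cv2.imwrite('pics/wrist6.png',c['img'])
c=capture('side');cv2.imwrite('pics/side6.png',cv2.resize(c['img'][150:320,150:350],None,fx=3.5,fy=3.5))
"
```

```text
t 9.1333 tcp [0.6117 0.184  0.0587] toolx [ 0.0016  0.0009 -1.    ] psi 185.1138435819855 spin rad 0.0002416160859167074 w 0.027455989346557574 F [0.3579 1.0742 2.0368] q [ 34.2253  25.5362 -15.5949   0.0137 -48.7658 -29.1204]
shift tool [0.0007 0.0002 0.0002]
```

View pics/wrist6.png

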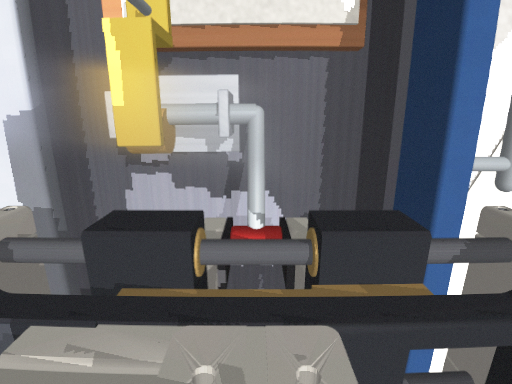

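View pics/side6.png

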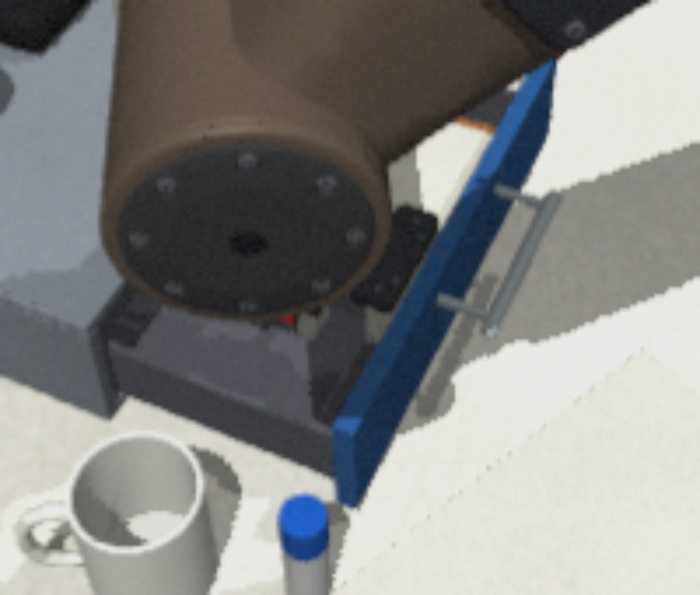

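Both fingers are on the barrel ends, with the gap at 27.5 mm. Next comes the swing from 20° to 90°, at 7° per row.

play_rows(
  series=[-0.0084, 0.0037, 0, 0, -0.0079, 0.0046, 0, 0, -0.0073, 0.0056, 0, 0, -0.0065, 0.0064, 0, 0, -0.0057, 0.0072, 0, 0],
)

```text
time_s: 9.65
tcp_pos: [0.6139, 0.1564, 0.0941]
eef_rot: [-134.7, 89.9, 50.4]
contact_force: [3.2, 3.9, -6.3]
gripper_width: 0.0275
```

```bash
python3 -c "
from h import *
to([.6115+.0024,.1838-.0274,.058+.0358])
"
```

```text
t 9.65 tcp [0.6139 0.1564 0.0941] toolx [ 0.001   0.0012 -1.    ] psi 185.10378216515022 spin rad 6.601123472564714e-05 w 0.027505819784336596 F [ 3.1688  3.8929 -6.3027] q [ 31.9018  22.9251 -14.3293  -0.0367 -52.6584 -26.7757]
shift tool [ 0.0003  0.     -0.    ]
```

play_rows(
  series=[-0.0048, 0.0078, 0, 0, -0.0038, 0.0083, 0, 0, -0.0027, 0.0087, 0, 0, -0.0017, 0.009, 0, 0, -0.0006, 0.0091, 0, 0],
)

```text
time_s: 10.07
tcp_pos: [0.6179, 0.114, 0.1086]
eef_rot: [-141.2, 89.8, 43.9]
contact_force: [0.1, 5.7, 0.4]
gripper_width: 0.0277
```

play_rows(
  series=[0, 0, 0, 0, 0, 0, 0, 0, 0, 0, 0, 0, 0, 0, 0, 0, 0, 0, 0, 0],
)

```text
time_s: 10.48
tcp_pos: [0.618, 0.1138, 0.1085]
eef_rot: [-179.2, 89.9, 5.9]
contact_force: [-1.1, 3.7, 6.9]
gripper_width: 0.0277
```

```bash
python3 -c "
from h import *
to([.6115+.0063,.1838-.0702,.058+.0493])
for n in ['wrist','side','scene']:
    c=capture(n);cv2.imwrite(f'pics/{n}7.png',c['img'])
"
```

```text
t 10.4833 tcp [0.618  0.1138 0.1085] toolx [ 0.0019  0.0002 -1.    ] psi 185.13360817062002 spin rad 0.0005865732328915044 w 0.027683627819170716 F [-1.1438  3.6509  6.8675] q [ 28.2371  21.636  -14.2273   0.0505 -54.037  -23.1331]
shift tool [0.0012 0.0002 0.0002]
```

View pics/wrist7.png

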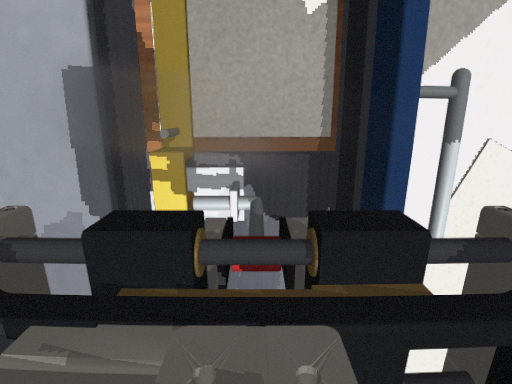

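View pics/side7.png

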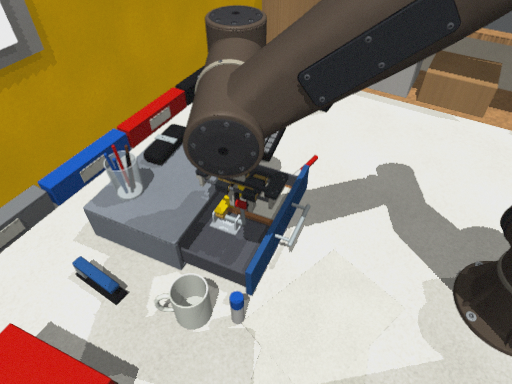

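View pics/scene7.png

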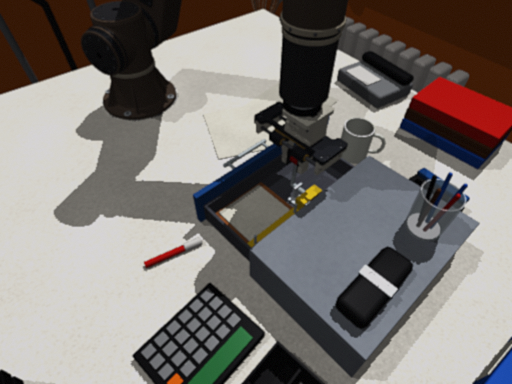

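```bash
python3 -c "
from h import *
c=capture('wrist');cv2.imwrite('pics/w8.png',cv2.resize(c['img'][170:290,180:340],None,fx=5,fy=5,interpolation=cv2.INTER_CUBIC))
p=[.6177,.1136,.048];print(proj(c,p),proj(c,[.6177,.1136,.123]),proj(c,[.6177,.1136,.1]))
print(onz(c,(225,203),.048))
s=capture('side');cv2.imwrite('pics/s8.png',cv2.resize(s['img'][165:265,180:300],None,fx=6,fy=6,interpolation=cv2.INTER_CUBIC))
print(proj(s,p),proj(s,[.6177,.1136,.123]))
"
```

```text
[255.4474 201.4565] [255.0704 241.4803] [255.2183 225.7722]
[0.6426 0.1172 0.048 ]
[243.9822 222.7088] [243.1454 202.19  ]
```

View pics/w8.png

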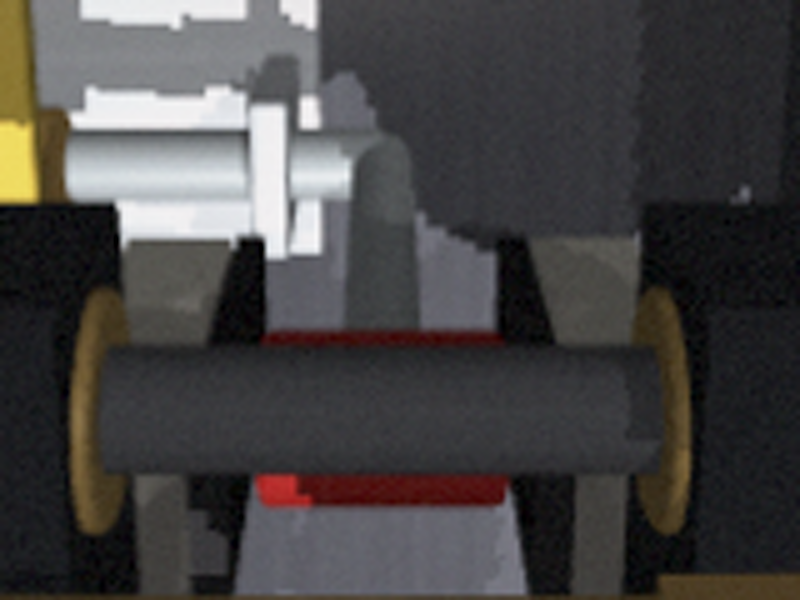

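View pics/s8.png

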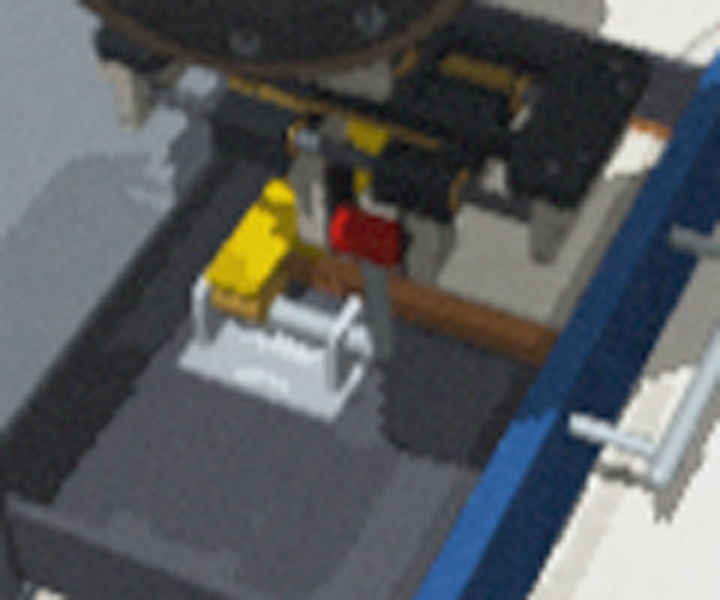

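```bash
python3 -c "
from h import *
C={n:capture(n) for n in ['wrist','side','scene']}
p=np.array([.6177,.1136,.048]);yc=np.array([-.089,.996,0])
for th in (80,82,84,86,88,90,92):
    t=np.radians(th);g=p+.075*(np.cos(t)*yc+np.array([0,0,np.sin(t)]))
    print(th,*[x for n in C for x in (proj(C[n],g),proj(C[n],g)-proj(C[n],p))])
print('grasp pt',proj(C['wrist'],[.618,.1138,.1275]),proj(C['wrist'],[.618,.1138,.1085]))
for n,lo in (('wrist',60),('side',90),('scene',70)):
    b,g,r=[C[n]['img'][:,:,i].astype(int) for i in range(3)]
    m=((r>lo)&(g<45)&(b<50)&(r>2.2*g)).astype(np.uint8)
    k,l,st,ce=cv2.connectedComponentsWithStats(m)
    q=proj(C[n],p+[0,0,.075])
    for i in range(1,k):
        if st[i,4]>8 and np.hypot(*(ce[i]-q))<25: print(n,st[i],ce[i])
a=C['scene']['img'][120:210,250:350];cv2.imwrite('pics/c8.png',cv2.resize(a,None,fx=6,fy=6,interpolation=cv2.INTER_CUBIC))
"
```

```text
80 [255.1016 261.1552] [-0.3457 59.7031] [240.7283 206.1825] [ -3.254  -16.5263] [298.6876 159.2601] [  6.7504 -24.7063]
82 [255.0942 257.4981] [-0.353 56.046] [241.209  205.3313] [ -2.7733 -17.3775] [297.9214 159.6703] [  5.9841 -24.2961]
84 [255.0874 253.693 ] [-0.3599 52.2409] [241.6918 204.5054] [ -2.2905 -18.2034] [297.1446 160.1135] [  5.2074 -23.8529]
86 [255.0811 249.7478] [-0.3662 48.2957] [242.1759 203.7059] [ -1.8064 -19.003 ] [296.3584 160.5893] [  4.4212 -23.3771]
88 [255.0754 245.6713] [-0.3718 44.2192] [242.6607 202.9338] [ -1.3216 -19.7751] [295.564  161.0971] [  3.6268 -22.8693]
90 [255.0704 241.4733] [-0.3769 40.0212] [243.1454 202.19  ] [ -0.8369 -20.5188] [294.7624 161.6363] [  2.8251 -22.3301]
92 [255.0659 237.1645] [-0.3813 35.7124] [243.6293 201.4756] [ -0.3529 -21.2333] [293.9547 162.2063] [  2.0175 -21.7601]
grasp pt [254.4585 245.3653] [254.652  231.3574]
wrist [238 236  16   3  18] [245.5556 237.    ]
side [235 199  11   9  49] [238.8776 203.5306]
```

View pics/c8.png

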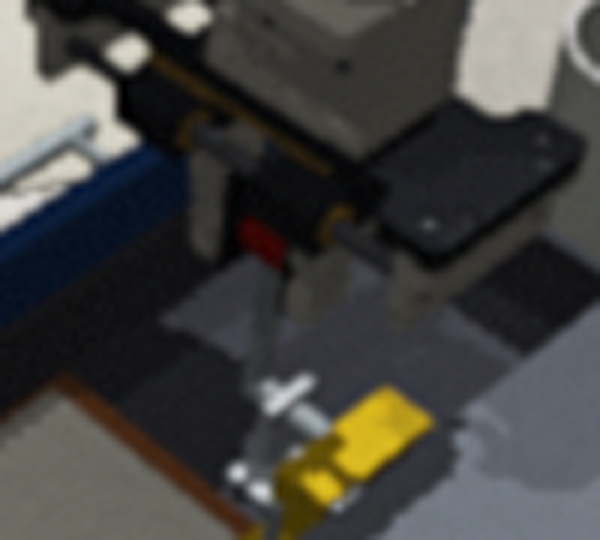

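By pixel offset between pivot and grip in the wrist view, the lever stands at about 84-85°. The barrel has shifted about 5 mm to +y between the pads while turning. I'll correct by moving further towards -y and measure again.

play_rows(
  series=[0, 0.002, 0, 0, 0, 0.002, 0, 0, 0, 0.002, 0, 0, 0, 0, 0, 0, 0, 0, 0, 0],
)

```text
time_s: 11.3
tcp_pos: [0.6185, 0.1084, 0.1084]
eef_rot: [-161.1, 89.9, 24.0]
contact_force: [-1.8, 4.9, 6.9]
gripper_width: 0.0279
```

```bash
cat > ang.py <<'E'
from h import *
import sys
k=sys.argv[1]
C={n:capture(n) for n in ['wrist','side','scene']}
p=np.array([.6177,.1136,.048]);yc=np.array([-.089,.996,0])
for th in (82,86,88,90,92,94,98):
    t=np.radians(th);g=p+.075*(np.cos(t)*yc+np.array([0,0,np.sin(t)]))
    # barrel silhouette rows in the wrist view
    rows=[proj(C['wrist'],g+.01*(np.cos(a)*yc+np.array([0,0,np.sin(a)])))[1] for a in np.linspace(0,2*np.pi,60)]
    print(th,"rows %.1f..%.1f"%(min(rows),max(rows)),proj(C['wrist'],p),"side",proj(C['side'],g),"scene",proj(C['scene'],g))
to([.6177,.1136,.1085])
cv2.imwrite(f'pics/w{k}.png',cv2.resize(C['wrist']['img'][170:290,180:340],None,fx=5,fy=5,interpolation=cv2.INTER_CUBIC))
cv2.imwrite(f'pics/s{k}.png',cv2.resize(C['side']['img'][165:265,180:300],None,fx=6,fy=6,interpolation=cv2.INTER_CUBIC))
im=C['wrist']['img']
for r in range(228,280): print(r,im[r,240:272].mean(0).astype(int)) if im[r,240:272,2].mean()>1.8*im[r,240:272,1].mean() else None
E
python3 ang.py 9
```

```text
82 rows 248.6..284.1 [255.5063 207.8023] side [241.209  205.3313] scene [297.9214 159.6703]
86 rows 240.9..276.7 [255.5063 207.8023] side [242.1759 203.7059] scene [296.3584 160.5893]
88 rows 236.9..272.7 [255.5063 207.8023] side [242.6607 202.9338] scene [295.564  161.0971]
90 rows 232.7..268.7 [255.5063 207.8023] side [243.1454 202.19  ] scene [294.7624 161.6363]
92 rows 228.4..264.4 [255.5063 207.8023] side [243.6293 201.4756] scene [293.9547 162.2063]
94 rows 224.0..260.1 [255.5063 207.8023] side [244.1118 200.7913] scene [293.1423 162.8063]
98 rows 215.1..251.2 [255.5063 207.8023] side [245.0698 199.5162] scene [291.5077 164.0932]
t 11.45 tcp [0.6185 0.1084 0.1085] toolx [ 0.002   0.0009 -1.    ] psi 185.13822687583442 spin rad 0.0006671848460617762 w 0.0277247867720595 F [-0.7205  5.1612  6.1795] q [ 27.7331  21.5928 -14.288    0.0122 -53.9943 -22.602 ]
shift tool [-0.     -0.0053  0.0003]
238 [15 15 53]
265 [25 25 73]
266 [17 18 82]
267 [18 19 81]
268 [16 17 79]
269 [16 17 77]
270 [16 17 74]
271 [15 15 70]
```

View pics/w9.png

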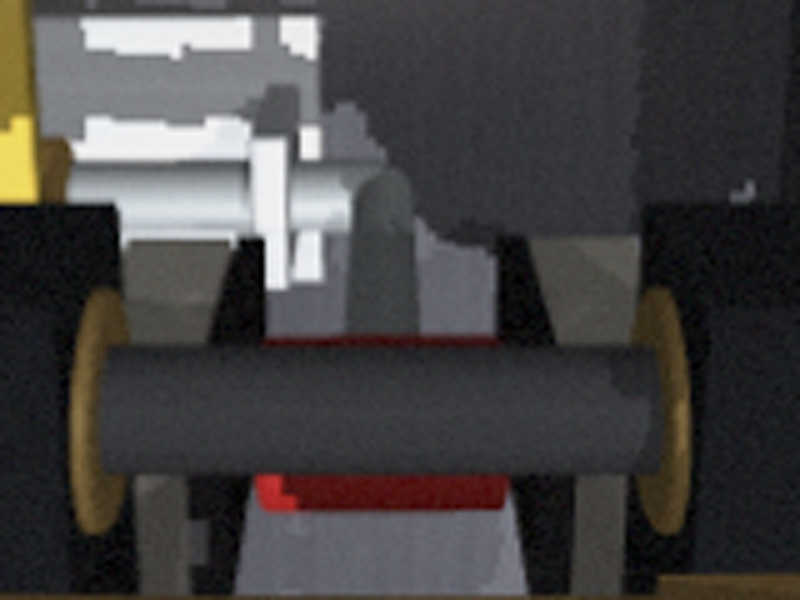

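View pics/s9.png

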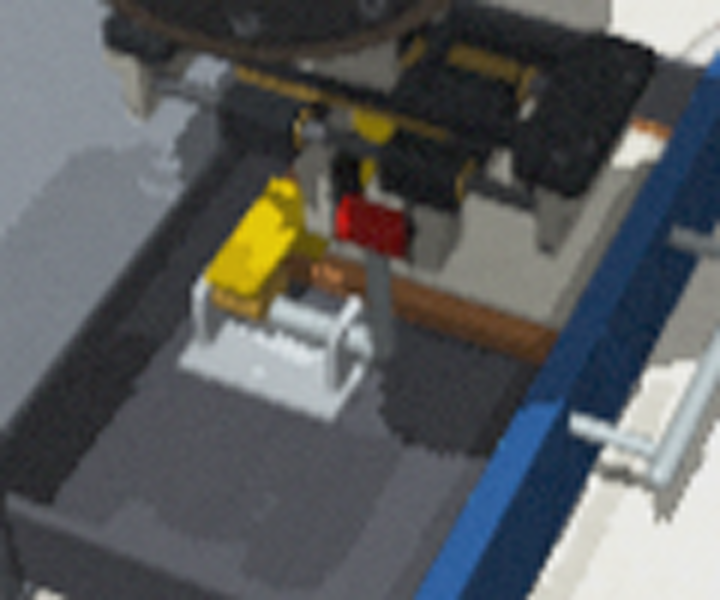

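play_rows(
  series=[-0.0005, 0.001, 0, 0, -0.0005, 0.0005, 0, 0, 0, 0, 0, 0, 0, 0, 0, 0, 0, 0, 0, 0],
  squeeze=35,
)

```text
time_s: 11.87
tcp_pos: [0.6185, 0.1074, 0.1085]
eef_rot: [-140.9, 89.9, 44.2]
contact_force: [0.5, 8.1, 0.6]
gripper_width: 0.0276
```

play_rows(
  series=[0, 0, 0, 0, 0, 0, 0, 0, 0, 0, 0, 0, 0, 0, 0, 0, 0, 0, 0, 0],
)

```text
time_s: 12.28
tcp_pos: [0.6185, 0.1074, 0.1085]
eef_rot: [-140.5, 89.9, 44.6]
contact_force: [0.9, 8.0, 0.9]
gripper_width: 0.0276
```

```bash
python3 ang.py 10; python3 -c "
from h import *
c=capture('scene');cv2.imwrite('pics/sceneF.png',c['img'])"
```

```text
82 rows 250.0..285.5 [255.4387 208.7916] side [241.209  205.3313] scene [297.9214 159.6703]
86 rows 242.3..278.1 [255.4387 208.7916] side [242.1759 203.7059] scene [296.3584 160.5893]
88 rows 238.3..274.1 [255.4387 208.7916] side [242.6607 202.9338] scene [295.564  161.0971]
90 rows 234.2..270.1 [255.4387 208.7916] side [243.1454 202.19  ] scene [294.7624 161.6363]
92 rows 229.9..265.9 [255.4387 208.7916] side [243.6293 201.4756] scene [293.9547 162.2063]
94 rows 225.5..261.6 [255.4387 208.7916] side [244.1118 200.7913] scene [293.1423 162.8063]
98 rows 216.6..252.6 [255.4387 208.7916] side [245.0698 199.5162] scene [291.5077 164.0932]
t 12.4333 tcp [0.6185 0.1074 0.1085] toolx [ 0.0015  0.0015 -1.    ] psi 185.13060538328662 spin rad 0.0005341647071864824 w 0.027472677556108046 F [1.9501 6.9018 0.6677] q [ 27.6214  21.5918 -14.2653  -0.0432 -54.0251 -22.4654]
shift tool [-0.     -0.0062  0.0002]
238 [16 16 53]
265 [22 23 72]
266 [17 17 82]
267 [16 16 81]
268 [17 18 80]
269 [16 18 77]
270 [13 15 74]
271 [14 14 70]
```

View pics/w10.png

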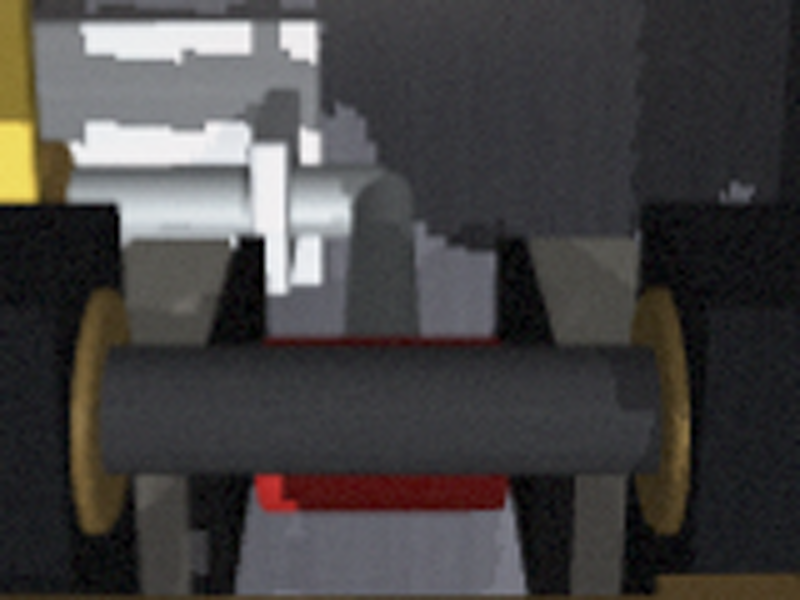

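View pics/s10.png

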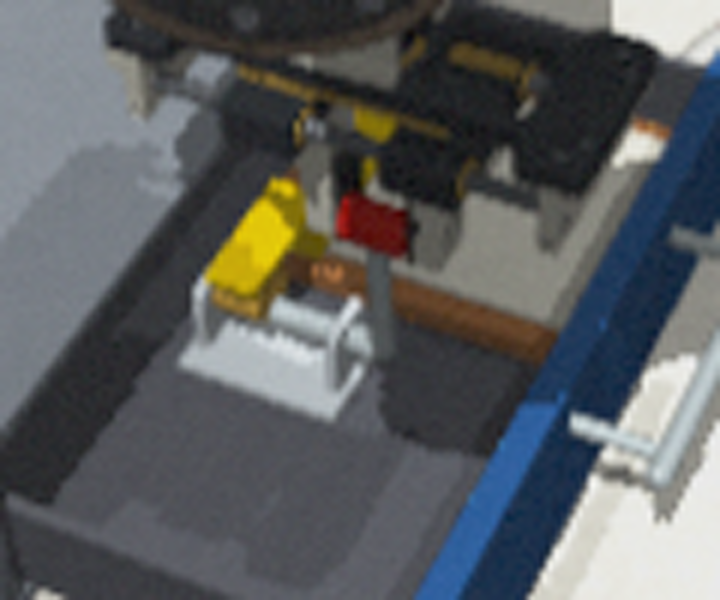

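View pics/sceneF.png

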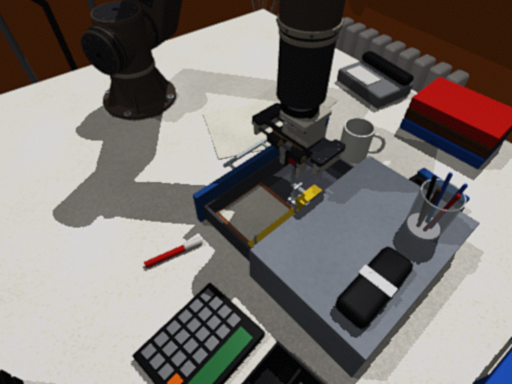

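```bash
python3 -c "
from plant import close_job
import cv2,numpy as np
a=cv2.imread('pics/scene0.png').astype(int);b=cv2.imread('pics/sceneF.png').astype(int)
d=abs(a-b).max(2)
for n,(x0,x1,y0,y1) in dict(marker=(142,204,236,270),glue=(315,330,110,140),mug=(345,385,118,150)).items(): print(n,np.median(d[y0:y1,x0:x1]))
print(close_job())"
```

```text
marker 47.0
glue 22.0
mug 19.0
the job is handed in; nothing more can be done
None
```

I pulled the drawer to its end stop and handed the job in with the gripper still holding the cam lever upright, at about 12.5 s.

- **Drawer:** I gripped the handle and pulled about 155 mm, until the tool stopped moving while the force rose to about 29 N. The drawer still looks fully open in the last pictures.
- **Lever:** I pinched the red grip by its flat ends and swung it up in an arc. The barrel had shifted between the pads, leaving the lever at about 84–85°, so I moved a further 7.5 mm across to correct it.
- **Last lever check:** The wrist view puts it at about 88.5–90°, with the higher figure after allowing for about 2 px of camera offset. In the side view the grip is at about (242.7, 202.3), against (243.1, 202.2) expected for 90°. I trust this to about 1.5–2°.
- **Hold:** The grip is set to 35 N with the fingers 27.5 mm apart. The sideways force was steady at 7–8 N, more than the roughly 4 N expected from the spring.
- **Clamp bar:** I did not measure its lift, only the lever angle.
- **Marker, mug and glue stick:** By eye they are where they started in the scene view, and the arm's path never came near them. A crude before-and-after pixel comparison did not confirm this: median differences were 47 for the marker, 22 for the glue stick and 19 for the mug. I put that down to the arm's moving shadow but did not check it separately.

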